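# Count three tubes on the tilting counting board

## Task

Count off three sample tubes on the tilting board: tip it towards its pocket end (yellow tab) so that the tubes roll down and fill the three pockets, then tip it back all the way onto its channel-side stop, so that each pocket keeps one tube and the excess lies back in the blue channel. Move only the board, never touch the tubes with the gripper, and do not disturb the things standing around it.

Things in the scene. Friction and masses are not known exactly. Their poses are not given: they have to be found in the camera images.
- board (a joint): tilt of the counting board about its level pivot, rad: 0 = blue channel end down on its stop (12 degrees below level, the start), 0.21 = level, 0.6 = yellow-tab pocket end down on its stop (22 degrees below level). The pivot is stiff, the board stays where it is left; pressing straight down on an end tab with 4 to 8 N tips it; 0.4 rad/s is a good pace.
- board_pivot (a point): middle of the board, on its pivot axis, 100 mm above the table. Axes tilt with the board: x along the pivot axis, y from the pocket end to the channel end, z out of the tray. A white tray 273 mm long (y), 131 mm wide (x), wall tops at z = 38 mm, between two upright cheeks (120 mm tall) of a fixed grey stand 200 x 200 mm.
- channel_mid (a point): middle of the floor of the flat blue channel, which is 165 mm long along the board and ends at the tray's end wall. Tubes lie here at the start and the excess must lie here at the end. Axes as board_pivot.
- channel_tab (a point): middle of the upper face (z = 17 mm) of the blue tab at the channel end, 168 mm along the board from the pivot. The tab is 56 mm long beyond the tray's end wall, 40 mm wide, 10 mm thick; the point is 31.5 mm from that wall, whose top is 21 mm above the tab. It can be pressed down, or pinched across its width from above. Axes as board_pivot.
- pocket_tab (a point): the same point on the like yellow tab at the pocket end (y = -168 mm, z = 17 mm). Axes as board_pivot.
- pocket0 (a point): centre of a tube at rest in pocket 0, next to the channel. The three white pockets are 32 mm long each; each steps down 5 mm behind a yellow line and rises gently towards the pocket end. Tubes roll in with the pocket end 12 to 22 degrees down, stay in, one each, when tipped back; the excess rolls back. Axes as board_pivot.
- pocket1 (a point): centre of a tube at rest in pocket 1, the middle one. Axes as board_pivot.
- pocket2 (a point): centre of a tube at rest in pocket 2, at the far end. Axes as board_pivot.
- tube0_center (a point): centre of one of five like capped tubes, amber with orange cap, 30 mm in diameter, 110 mm long, about 45 g, lying across the tray (own x axis along the tube), at the start side by side in the channel.
- tube1_center (a point): centre of one of five like capped tubes, amber with orange cap, 30 mm in diameter, 110 mm long, about 45 g, lying across the tray (own x axis along the tube), at the start side by side in the channel.
- tube2_center (a point): centre of one of five like capped tubes, amber with orange cap, 30 mm in diameter, 110 mm long, about 45 g, lying across the tray (own x axis along the tube), at the start side by side in the channel.
- tube3_center (a point): centre of one of five like capped tubes, amber with orange cap, 30 mm in diameter, 110 mm long, about 45 g, lying across the tray (own x axis along the tube), at the start side by side in the channel.
- tube4_center (a point): centre of one of five like capped tubes, amber with orange cap, 30 mm in diameter, 110 mm long, about 45 g, lying across the tray (own x axis along the tube), at the start side by side in the channel.
- media_bottle: clear closed bottle with orange cap, 64 mm across, 120 mm tall; bystander, standing loose on the table; origin at the centre of its underside.
- amber_jar: closed amber jar, 60 mm across, 85 mm tall; bystander, standing loose on the table; origin at the centre of its underside.
- tip_box: blue box with clear lid, 87 x 122 x 66 mm tall; bystander, standing loose on the table; origin at the centre of its underside.
- plate_stack: stack of three flat well plates, 127 x 85 x 45 mm tall; bystander, standing loose on the table; origin at the centre of its underside.
- mouse: black computer mouse, 105 x 62 x 32 mm; bystander, standing loose on the table; origin at the centre of its underside.
- empty_rack: green tube rack, 100 x 200 x 60 mm tall; bystander, standing loose on the table; origin at the centre of its underside.
There are look-alikes about, which are no part of the job. What is shaped like the part that bears tube3_center but green or purple is not meant.

How it is judged:
By the outcome, as a careful person would: the job done as asked, in the order asked, and still so for the second after the job is handed in, with the robot touching nothing.
It also fails if it takes over 48 s, if anything falls off the work surface, if the arm or the gripper's body presses on something with over 40 N, if the wrist force passes 120 N, or if a joint passes its speed limit or range.

## Robot

A 7-joint arm with a two-finger parallel gripper is mounted at the origin on the work surface. World frame = base frame: x ahead of the robot, y to its left, z up, the work surface at z = 0. Lengths are in m, angles in rad, forces in N, time in s.
With the tool pointing down it reaches from about 0.35 to 0.9 m from the base axis. Payload 19.9 kg.
Tool frame: the origin (TCP) lies midway between the tips of the shut fingers; the grasp point (between the pads) lies 19 mm behind it; z points along the fingers, y is the direction in which the jaws open and shut (so a half turn about z gives the same grasp; the last joint's range is limited). The gripper opens to 94 mm and grips with 3 to 60 N. Pads are 16 mm wide; open, the fingers measure 119 mm over their backs; the gripper's body (75 mm by 177 mm) begins 78 mm behind the grasp point.
Start: joints at [-1.226, 0.417, -0.01, 1.614, 0.005, 1.111, -0.053], TCP at [0.235, 0.579, 0.205] pointing down, gripper open.
Joint ranges: [-2.81, 2.81], [-0.39, 2.02], [-1.27, 1.25], [0.06, 2.57], [-1.19, 4.33], [0.19, 2], [-2.82, 2.82]. Speed limits (rad/s): [1.89, 1.89, 2.39, 2.39, 3.01, 3.01, 3.01].

## Interface

Orientations are given as a rotation vector (axis times angle).
In Python, from cell import ctrl, imaging, job, look_for gives the robot as it stands.
- The arm moves only by the shell command python3 -m crank 'ROWS' [FORCE]. ROWS is JSON, a list that holds one entry, the list of rows, each a list of 7 numbers: the shift along the tool's x, y, z in mm, then the turn, a rotation vector about the tool's x, y, z in degrees, then the closure, from 0 (fully open) to 1 (shut). A call has 1 to 12 rows; each row shifts and turns the commanded pose from where the row before left it, along the tool's axes as they then stand; what a row does not reach is not made up. A row lasts 1/10 s, in which the tool goes at most 50 mm and 8.59 degrees, less where a joint would pass 70% of its speed; a pose out of reach is approached as far as the arm can. A call is refused whole if a number of a shift passes 50 or a number of a turn 8.59, either way. A call with a gripper value outside its range is refused whole. The fingers move at their own pace and stop on an object; FORCE is the grip in N (left out, the last holds). Time passes only in rows, so rows that do not move let the fingers close. It gives the time, the measured TCP pose, the force and the opening at its end, in the units of the state.
- ctrl.read_state(): the state, without advancing time (a new reading comes with each control period).
- imaging.camera(name): name is "side" or "top"; returns the picture (420x560x3 uint8, red, green, blue); there is no depth.
- imaging.calibration(name): a dict with "intrinsics" (3x3 intrinsics, pixels), "position" and "rotation" of the camera in the world. Camera axes: x right, y down, z forward; pixel columns grow to the right and rows downward; lengths in m; the calibration is good to about 2 mm. A picture is of the moment at which its call begins. calibration takes no time and is no camera call.
- job.hand_in(): hands the job in, once; it reports no verdict.
Trained networks look in the newest picture that a camera, given by its name, has taken for a name from the list of things; names that differ only in an ending like _2 or _b are one class to them, and where a whole thing is asked for, a point or a joint stands for the part that bears it (a point fixed in the world has none). Each returns a list of dicts, best first, with "confidence" (0 to 1); they miss things now and then, are a little off and sometimes report something else, mostly with a low value. They report only what shows in the picture. A call takes as long as a camera call. They do not tell look-alikes from the thing itself.
- look_for(label, camera): "rect" ([left, top, right, bottom] in pixels, round what is visible of it).
The state is a dict: "clock": time; "joint_positions": joint angles; "dq": joint speeds; "joint_efforts": joint torques, N m; "ee_pos": TCP position; "orientation": TCP orientation; "force": force on the tool from outside, world axes, zero at the start; "moment": the same for the moment, N m; "opening": finger opening in m.
Only numpy, scipy, OpenCV 4.12 (cv2) and the standard library are available. Lean on these libraries where they do the work, as an engineer would, in place of code of your own. Each camera call takes 0.05 s, during which the arm holds its last target. There are 200 camera calls.

## Working session

There is one attempt and no reset: what is moved stays moved. The work goes in short steps, Python scripts to look and compute and a shell command to move; the robot and the scene stay as the last step left them, time stands still between calls to the robot, and variables do not carry over. Pictures are saved under pics/ and viewed, about 8 in all and at most 12, crops included, and the job is handed in when it is done.

```bash
mkdir -p pics; python3 - <<'E'
from cell import ctrl, imaging, look_for
import cv2
s=ctrl.read_state(); print({k:s[k] for k in('clock','ee_pos','orientation','force','opening')})
for n in('top','side'):
    im=imaging.camera(n); cv2.imwrite(f'pics/{n}0.png',im[:,:,::-1]); c=imaging.calibration(n); print(n,c)
    for l in('board','channel_tab','pocket_tab','tube3_center'):
        print(l,[(d['rect'],round(d['confidence'],2)) for d in look_for(l,n)][:7])
E
```

```text
{'clock': 0.0, 'ee_pos': array([0.23505871, 0.57872394, 0.20483469]), 'orientation': array([-6.02196456e-01, -3.08319777e+00,  1.86338854e-03]), 'force': array([-0.11466177, -0.36072661,  0.80689819]), 'opening': 0.09404856409685941}
top {'intrinsics': array([[476.79239802,   0.        , 270.19352935],
       [  0.        , 476.79239802, 206.80128548],
       [  0.        ,   0.        ,   1.        ]]), 'position': array([0.34308049, 0.01173044, 1.31445306]), 'rotation': array([-2.16262466,  2.10713192, -0.20173555])}
board [([174.0, 197.8, 323.0, 257.8], 0.73), ([202.1, 208.5, 214.6, 252.6], 0.29)]
channel_tab [([172.7, 196.0, 317.6, 257.7], 0.81)]
pocket_tab [([171.7, 198.4, 319.5, 257.6], 0.76), ([411.9, 240.0, 464.2, 295.1], 0.48)]
tube3_center [([162.1, 128.7, 187.7, 162.6], 0.9), ([224.3, 204.8, 240.0, 248.5], 0.85), ([194.0, 286.4, 209.2, 330.3], 0.78), ([316.8, 253.4, 348.3, 286.4], 0.72), ([215.9, 156.7, 242.8, 187.2], 0.59), ([305.6, 158.2, 340.8, 179.7], 0.55)]
side {'intrinsics': array([[386.29420114,   0.        , 276.02869797],
       [  0.        , 386.29420114, 203.99373411],
       [  0.        ,   0.        ,   1.        ]]), 'position': array([ 0.41971874, -0.97782037,  0.77080973]), 'rotation': array([-2.1402605 ,  0.14823626, -0.0594521 ])}
board [([233.8, 183.1, 292.3, 227.9], 0.96)]
channel_tab [([238.0, 183.5, 292.9, 224.7], 0.95)]
pocket_tab [([239.3, 181.0, 293.2, 226.1], 0.7)]
tube3_center [([220.9, 267.8, 254.4, 285.0], 0.86), ([318.7, 250.9, 351.0, 271.9], 0.64), ([242.5, 176.0, 292.5, 222.4], 0.63), ([243.3, 183.9, 275.5, 192.7], 0.61), ([186.3, 205.4, 222.1, 214.9], 0.52), ([310.9, 185.0, 339.5, 191.7], 0.51)]
```

View pics/top0.png

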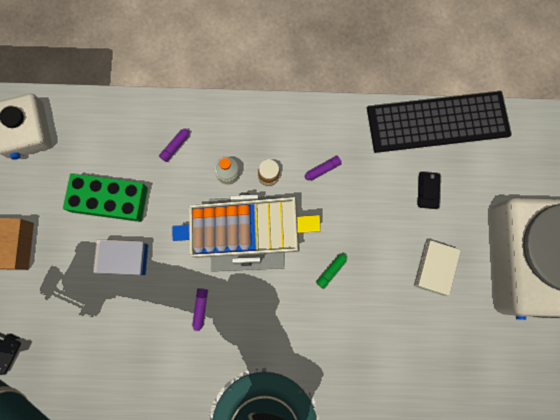

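View pics/side0.png

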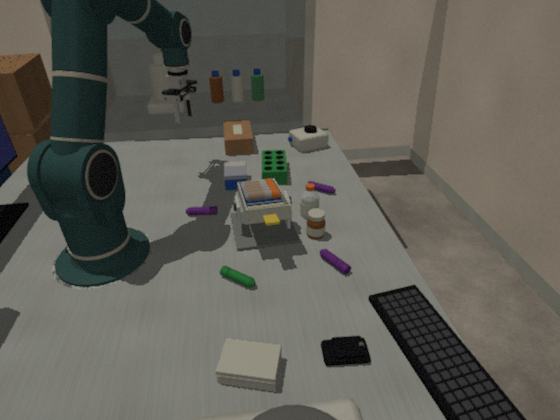

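The top view shows the board at about (245,228), with the blue channel tab at (181,233) and the yellow pocket tab at (309,224). The five amber tubes lie in the channel at (197–245,228). The purple and green tubes on the table are look-alikes, and I won't touch any tubes anyway. In the side view the yellow tab is nearest, at (271,219). The bottle and jar stand beyond the far long side of the board.

```bash
cat > h.py <<'E'
import numpy as np, cv2
from scipy.spatial.transform import Rotation as R
from cell import ctrl, imaging
def ray(n,uv,z):
    c=imaging.calibration(n); d=R.from_rotvec(c['rotation']).as_matrix()@np.linalg.inv(c['intrinsics'])@[*uv,1]
    p=c['position']; return p+d*(z-p[2])/d[2]
def proj(n,P):
    c=imaging.calibration(n); q=(np.atleast_2d(P)-c['position'])@R.from_rotvec(c['rotation']).as_matrix()
    q=q@c['intrinsics'].T; return q[:,:2]/q[:,2:]
def to_tool(P):
    s=ctrl.read_state(); return R.from_rotvec(s['orientation']).inv().apply(np.array(P)-s['ee_pos'])*1000
def board_pts(piv,yaw,tilt,pts): # tilt: joint value
    a=0.2094-tilt; M=R.from_euler('z',yaw)*R.from_euler('x',-a)
    return piv+M.apply(np.array(pts))
E
python3 - <<'E'
from h import *
im=cv2.imread('pics/top0.png'); h=cv2.cvtColor(im,cv2.COLOR_BGR2HSV)
def blob(lo,hi,x0,x1,y0,y1):
    m=np.zeros(h.shape[:2],np.uint8); m[y0:y1,x0:x1]=cv2.inRange(h,lo,hi)[y0:y1,x0:x1]
    n,_,st,c=cv2.connectedComponentsWithStats(m); i=1+st[1:,4].argmax(); print(st[i]); return c[i]
b=blob((100,150,60),(125,255,255),160,192,215,250); y=blob((22,150,120),(35,255,255),296,330,205,240)
print(b,y)
B=ray('top',b,.082); Y=ray('top',y,.1515); print('blue',B,'yellow',Y,np.linalg.norm(B-Y))
d=(B-Y)[:2]; yaw=np.arctan2(-d[0],d[1]); piv=np.array([*((B+Y)/2)[:2],.1]); 
# visible centroids -> y offset symmetrical mean; horiz: fit with known tab points
from scipy.optimize import least_squares
mid=[[0,164.5e-3,.017],[0,-164.5e-3,.017]]
f=least_squares(lambda v:(proj('top',board_pts(np.array([v[0],v[1],.1]),v[2],0,mid))-[b,y]).ravel(),[*piv[:2],yaw])
print('fit',f.x,f.fun); piv=np.array([*f.x[:2],.1]); yaw=f.x[2]
for t in(0,.21,.6):
    P=board_pts(piv,yaw,t,[[0,.168,.017],[0,-.168,.017]]); print(t,P.round(4),'px',proj('top',P).round(0).tolist())
P=board_pts(piv,yaw,0,[[0,-.168,.017]])[0]; print('tool to pocket tab',to_tool(P)); print('side px',proj('side',P))
s=ctrl.read_state(); print(R.from_rotvec(s['orientation']).as_matrix().round(3))
o=im.copy()
for t,c in((0,(0,0,255)),):
    for p in proj('top',board_pts(piv,yaw,t,[[0,.168,.017],[0,-.168,.017],[-.0655,-.1365,.038],[.0655,-.1365,.038],[.0655,.1365,.038],[-.0655,.1365,.038]])): cv2.drawMarker(o,tuple(int(round(v)) for v in p),c,0,5)
cv2.imwrite('pics/c1.png',cv2.resize(o[140:280,150:350],None,fx=4,fy=4,interpolation=cv2.INTER_CUBIC))
E
```

```text
[173 225  16  16 233]
[297 215  23  18 375]
[180.54506438 232.40343348] [308.06133333 223.648     ]
blue [0.48859174 0.22972246 0.082     ] yellow [ 0.51038109 -0.09470207  0.1515    ] 0.3325000796394299
fit [0.49971345 0.06383855 0.06760336] [ 0.67447524 -0.00707051 -0.64414361  0.03675307]
0 [[ 0.4884  0.2313  0.0817]
 [ 0.5106 -0.0966  0.1516]] px [[180.0, 232.0], [309.0, 224.0]]
0.21 [[ 0.4884  0.2314  0.1171]
 [ 0.5111 -0.1038  0.1169]] px [[177.0, 231.0], [310.0, 225.0]]
0.6 [[ 0.4897  0.2124  0.1797]
 [ 0.5106 -0.0976  0.0518]] px [[181.0, 227.0], [306.0, 229.0]]
tool to pocket tab [-509.39574117 -522.2824155    53.92380152]
side px [[270.78590179 218.05517543]]
[[-0.926  0.376 -0.   ]
 [ 0.376  0.926 -0.   ]
 [-0.    -0.    -1.   ]]
```

View pics/c1.png

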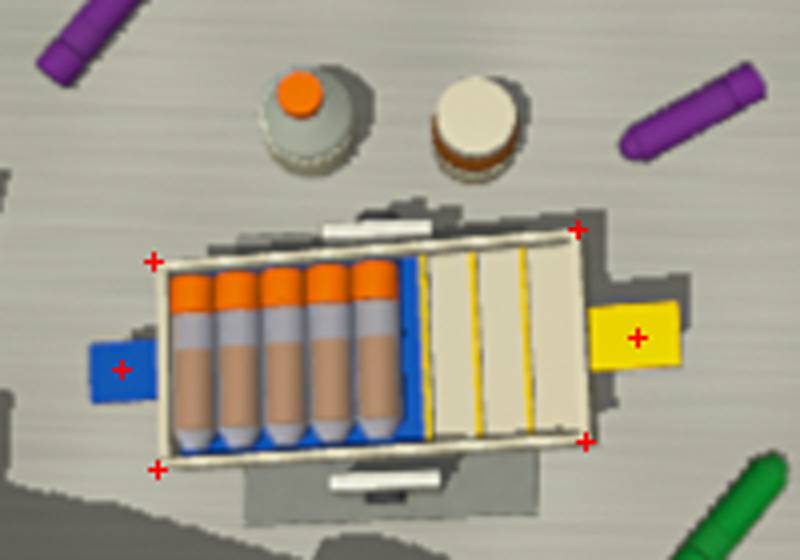

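The fit matches the picture: the projected yellow tab point lands on the tab. There's one discrepancy, the blue end sits about 5 mm nearer than the fit. I'll raise, close the fingers and travel to above the yellow tab.

```bash
python3 -m crank '[[[0,0,-28,0,0,0,1],[0,0,-28,0,0,0,1],[-30,-31,0,0,0,0,1],[-30,-31,0,0,0,0,1],[-30,-31,0,0,0,0,1],[-30,-31,0,0,0,0,1],[-30,-31,0,0,0,0,1],[-30,-31,0,0,0,0,1],[-30,-31,0,0,0,0,1],[-30,-31,0,0,0,0,1],[-30,-31,0,0,0,0,1],[-30,-31,0,0,0,0,1]]]' 20; python3 -m crank '[[[-30,-31,0,0,0,0,1],[-30,-31,0,0,0,0,1],[-30,-31,0,0,0,0,1],[-30,-31,0,0,0,0,1],[-30,-31,0,0,0,0,1],[-30,-31,0,0,0,0,1],[0,0,0,0,0,0,1],[0,0,0,0,0,0,1]]]'; python3 -c "
from h import *
print(to_tool([.511,-.103,.155]))"
```

```text
clock: 1.7
ee_pos: [0.3968, 0.1773, 0.2618]
orientation: [0.602, 3.083, 0.001]
force: [1.4, 0.3, 0.5]
opening: 0.0021
clock: 2.5
ee_pos: [0.4932, -0.0617, 0.2613]
orientation: [-0.605, -3.082, 0.001]
force: [0.3, 0.0, -0.5]
opening: 0.0004
[-32.10780972 -31.4886496  106.32921065]
```

```bash
python3 -m crank '[[[-16,-16,0,0,0,0,1],[-16,-16,10,0,0,0,1],[0,0,30,0,0,0,1],[0,0,30,0,0,0,1],[0,0,20,0,0,0,1],[0,0,0,0,0,0,1]]]'; python3 - <<'E'
from h import *
a=[cv2.resize(imaging.camera(n)[y:y+120,x:x+180,::-1],None,fx=3,fy=3,interpolation=2) for n,x,y in(('top',180,160),('side',190,140))]
cv2.imwrite('pics/c2.png',cv2.resize(np.vstack(a),(450,600)))
print(ctrl.read_state()['force'],to_tool([.511,-.103,.155]))
E
```

```text
clock: 3.1
ee_pos: [0.5095, -0.1012, 0.1695]
orientation: [-0.599, -3.08, 0.0]
force: [-0.5, 0.4, 0.5]
opening: 0.0004
[-0.07143778 -0.71730547  1.01743385] [-0.35077547 -0.95272124 17.17139612]
```

View pics/c2.png

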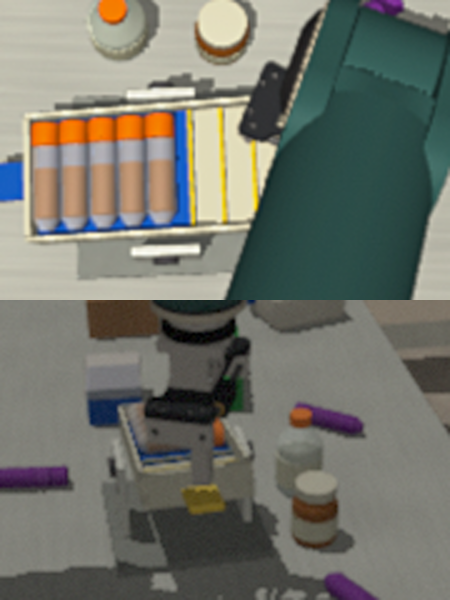

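The shut fingers stand just above the yellow tab, about its middle (side crop, 203,495). Next I press down at about 65 mm/s.

```bash
python3 -m crank '[[[0,0,12,0,0,0,1],[0,0,6,0,0,0,1],[0,0,6,0,0,0,1],[0,0,6,0,0,0,1],[0,0,6,0,0,0,1],[0,0,6,0,0,0,1],[0,0,6,0,0,0,1],[0,0,6,0,0,0,1]]]';python3 -m crank '[[[0,0,6,0,0,0,1],[0,0,6,0,0,0,1],[0,0,6,0,0,0,1],[0,0,6,0,0,0,1],[0,0,6,0,0,0,1],[0,0,6,0,0,0,1],[0,0,6,0,0,0,1]]]'
```

```text
clock: 4.0
ee_pos: [0.5114, -0.1036, 0.1177]
orientation: [0.603, 3.082, -0.001]
force: [0.2, -4.4, 6.5]
opening: 0.0005
clock: 4.7
ee_pos: [0.5113, -0.1027, 0.0755]
orientation: [0.602, 3.083, 0.0]
force: [0.6, 1.2, 4.2]
opening: 0.0006
```

```bash
python3 -m crank '[[[0,0,6,0,0,0,1],[0,0,6,0,0,0,1],[0,0,5,0,0,0,1],[0,0,3,0,0,0,1]]]';python3 -m crank '[[[0,0,2,0,0,0,1],[0,0,2,0,0,0,1]]]'
```

```text
clock: 5.1
ee_pos: [0.5107, -0.1028, 0.055]
orientation: [-0.602, -3.083, 0.0]
force: [-0.1, 1.7, 3.6]
opening: 0.0006
clock: 5.3
ee_pos: [0.511, -0.1029, 0.0517]
orientation: [0.602, 3.083, 0.0]
force: [-4.8, 3.3, 30.7]
opening: 0.0005
```

Force rose to 31 N at z = 0.052, so the board is on its stop. I'll hold briefly, then look.

```bash
python3 -m crank '[[[0,0,-1,0,0,0,1],[0,0,0,0,0,0,1],[0,0,0,0,0,0,1],[0,0,0,0,0,0,1],[0,0,0,0,0,0,1],[0,0,0,0,0,0,1],[0,0,0,0,0,0,1],[0,0,0,0,0,0,1]]]'; python3 -m crank '[[[0,0,-40,0,0,0,1],[0,0,-45,0,0,0,1],[0,0,-45,0,0,0,1],[0,0,-45,0,0,0,1],[0,0,-40,0,0,0,1],[20,20,0,0,0,0,1],[25,30,0,0,0,0,1],[25,30,0,0,0,0,1],[0,0,0,0,0,0,1]]]'; python3 - <<'E'
from h import *
a=[cv2.resize(imaging.camera(n)[y:y+120,x:x+180,::-1],None,fx=3,fy=3,interpolation=2) for n,x,y in(('top',160,160),('side',190,140))]
cv2.imwrite('pics/c3.png',cv2.resize(np.vstack(a),(450,600)))
E
```

```text
clock: 6.1
ee_pos: [0.5108, -0.1028, 0.0525]
orientation: [-0.602, -3.083, 0.0]
force: [-0.9, -0.3, 3.3]
opening: 0.0002
clock: 7.0
ee_pos: [0.475, 0.0021, 0.2673]
orientation: [-0.593, -3.084, -0.002]
force: [0.9, -1.3, -0.1]
opening: 0.0005
```

View pics/c3.png

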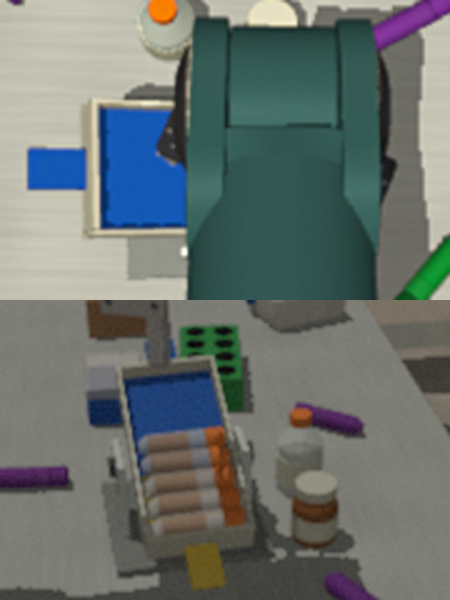

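All five tubes have rolled down against the pocket end (side crop, 185,480), the channel is empty, and the bystanders haven't moved. Next I go over the blue tab.

```bash
python3 -m crank '[[[11,33,0,0,0,0,1],[11,34,0,0,0,0,1],[11,34,0,0,0,0,1],[11,34,0,0,0,0,1],[11,34,0,0,0,0,1],[12,34,0,0,0,0,1],[0,0,0,0,0,0,1],[0,0,0,0,0,0,1]]]'; python3 - <<'E'
from h import *
print(to_tool([.489,.216,.195]))
a=[cv2.resize(imaging.camera(n)[y:y+120,x:x+180,::-1],None,fx=3,fy=3,interpolation=2) for n,x,y in(('top',160,160),('side',190,140))]
cv2.imwrite('pics/c4.png',cv2.resize(np.vstack(a),(450,600)))
E
```

```text
clock: 7.9
ee_pos: [0.4909, 0.2102, 0.267]
orientation: [-0.603, -3.083, 0.002]
force: [-0.6, -0.5, 0.1]
opening: 0.0003
[ 3.93769647  4.74776882 71.98460081]
```

View pics/c4.png

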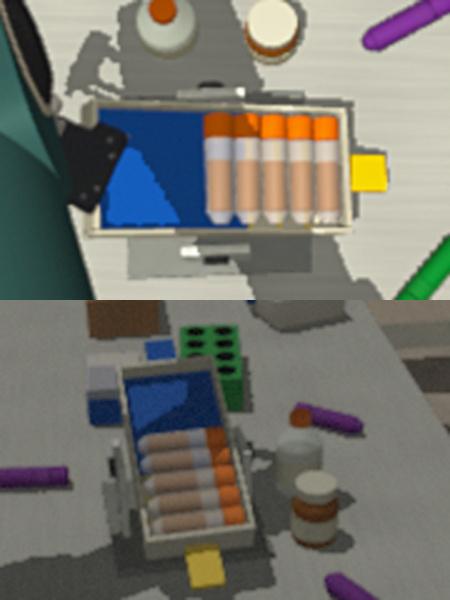

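All five tubes lie at the pocket end, and the blue tab sits where the fit puts it, about (182,227) in the top view. I'll descend to contact and press, following the tab's arc outwards along board y.

```bash
python3 -m crank '[[[2,2,35,0,0,0,1],[2,3,35,0,0,0,1],[0,0,8,0,0,0,1],[0,0,6,0,0,0,1],[0,1,6,0,0,0,1],[0,1,6,0,0,0,1],[0,1,6,0,0,0,1],[0,1,6,0,0,0,1]]]';python3 -m crank '[[[1,1,6,0,0,0,1],[1,1,6,0,0,0,1],[1,1,6,0,0,0,1],[0,1,6,0,0,0,1],[0,1,6,0,0,0,1]]]'
```

```text
clock: 8.8
ee_pos: [0.4913, 0.2213, 0.1611]
orientation: [0.602, 3.081, 0.004]
force: [-1.2, 3.1, 5.6]
opening: 0.0005
clock: 9.3
ee_pos: [0.4905, 0.2274, 0.1312]
orientation: [0.602, 3.081, 0.004]
force: [-2.1, 2.4, 5.8]
opening: 0.0004
```

```bash
python3 -m crank '[[[0,1,6,0,0,0,1],[0,1,6,0,0,0,1],[0,0,6,0,0,0,1],[0,0,6,0,0,0,1],[0,0,6,0,0,0,1],[0,0,6,0,0,0,1],[0,0,5,0,0,0,1]]]';python3 -m crank '[[[0,0,4,0,0,0,1],[0,0,2,0,0,0,1],[0,0,2,0,0,0,1]]]'
```

```text
clock: 10.0
ee_pos: [0.4911, 0.2291, 0.0896]
orientation: [0.602, 3.082, 0.003]
force: [0.2, 2.4, 4.2]
opening: 0.0004
clock: 10.3
ee_pos: [0.4912, 0.2286, 0.082]
orientation: [0.602, 3.081, 0.002]
force: [-13.2, -4.4, 55.4]
opening: 0.0002
```

55 N at z = 0.082, so it's on the channel-side stop. I'll relieve the press, hold while the tubes roll, retreat and look.

```bash
python3 -m crank '[[[0,0,-2,0,0,0,1],[0,0,0,0,0,0,1],[0,0,0,0,0,0,1],[0,0,0,0,0,0,1],[0,0,0,0,0,0,1],[0,0,0,0,0,0,1],[0,0,0,0,0,0,1]]]'; python3 -m crank '[[[0,0,-30,0,0,0,1],[0,0,-45,0,0,0,1],[0,0,-45,0,0,0,1],[20,25,-20,0,0,0,1],[30,30,0,0,0,0,1],[30,30,0,0,0,0,1],[30,30,0,0,0,0,1],[30,30,0,0,0,0,1],[0,0,0,0,0,0,1],[0,0,0,0,0,0,1]]]'; python3 - <<'E'
from h import *
a=[cv2.resize(imaging.camera(n)[y:y+120,x:x+180,::-1],None,fx=3,fy=3,interpolation=2) for n,x,y in(('top',160,160),('side',190,140))]
cv2.imwrite('pics/c5.png',cv2.resize(np.vstack(a),(450,600)))
E
```

```text
clock: 11.0
ee_pos: [0.4906, 0.2283, 0.0829]
orientation: [0.602, 3.082, 0.001]
force: [1.9, 1.0, 8.6]
opening: 0.0005
clock: 12.0
ee_pos: [0.4143, 0.4154, 0.2218]
orientation: [-0.6, -3.083, 0.002]
force: [-0.2, -1.2, -1.0]
opening: 0.0008
```

View pics/c5.png

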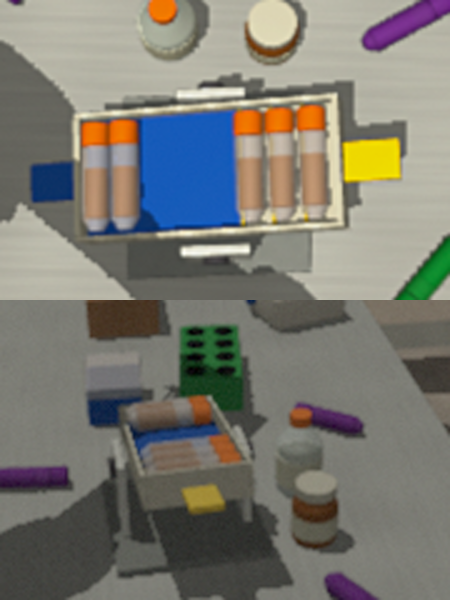

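Three tubes sit in the three pockets (top crop, 248/280/312,165) and two lie at the channel's end wall (95/124,175). I'll compare the tilt and bystanders numerically with the start, then hand in if they agree.

```bash
python3 - <<'E'
from h import *
from cell import job
def yb(im):
    h=cv2.cvtColor(im,cv2.COLOR_BGR2HSV); m=cv2.inRange(h,(22,150,120),(35,255,255))[205:240,296:330]; v,u=np.nonzero(m); return u.mean()+296,v.mean()+205,m.sum()//255,u.min()+296,u.max()+296
a=cv2.imread('pics/top0.png'); b=imaging.camera('top')[:,:,::-1].copy(); print(yb(a),yb(b))
def edge(im,r): return im[r[1]:r[3],r[0]:r[2]].astype(int)
for n,r in dict(bottle=(213,152,243,184),jar=(255,156,285,186),rack=(62,170,150,222),plates=(412,236,464,296),mouse=(414,168,444,210),box=(92,236,150,276)).items():
    print(n,np.abs(edge(a,r)-edge(b,r)).mean().round(1))
ok=abs(yb(a)[0]-yb(b)[0])<.7
if ok: job.hand_in()
print('handed in',ok)
E
```

```text
(np.float64(308.0613333333333), np.float64(223.648), np.uint64(375), np.int64(297), np.int64(319)) (np.float64(308.0613333333333), np.float64(223.648), np.uint64(375), np.int64(297), np.int64(319))
bottle 3.4
jar 3.7
rack 8.1
plates 4.2
mouse 2.3
box 27.2
the job is handed in; nothing more can be done
handed in True
```

The three tubes are counted off, and the job was handed in at about 12 s of the 48 s allowed. With the fingers shut, I pressed the yellow tab down to its stop and all five tubes rolled to the pocket end. I then pressed the blue tab down to the channel-side stop and moved the arm clear.

**Final picture:** Each of the three pockets holds one tube, and the two excess tubes lie at the channel's end wall.

**Board tilt:** The yellow tab's pixels match the start picture exactly, so the board is back on its channel-side stop. The highest force I read was about 55 N, at that stop (limit 120 N).

**Bystanders:** Bottle, jar, rack, plates and mouse show only small differences from the start picture (2–8 grey levels). The tip box differs more (27). I put that down to the arm's moving shadow or the arm itself being over it. It looked unmoved in the side view, and the gripper stayed well above its height when near it. I did not measure the box's position separately.

**Fit error:** My first fit of the board was about 5 mm off at the channel end, but the presses still landed on the tabs.

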